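# Shift the gear-change unit from second to third

### The arm

A 7-joint arm with a two-finger parallel gripper is mounted at the origin on the work surface. World frame = base frame: x ahead of the robot, y to its left, z up, the work surface at z = 0. Lengths are in m, angles in rad, forces in N, time in s.
With the tool pointing down it reaches from about 0.35 to 0.9 m from the base axis. Payload 7.2 kg.
Tool frame: the origin (TCP) lies between the finger pads; the fingertips stand 14 mm ahead of it and the grasp point (between the pads) lies 5 mm behind it; z points along the fingers, y is the line along which they close (so a half turn about z gives the same grasp; the last joint's range is limited). The gripper opens to 85 mm and grips with 20 to 120 N. Pads are 22 mm wide; open, the fingers measure 114 mm over their backs; the gripper's body (76 mm by 85 mm) begins 54 mm behind the grasp point. The pads swing forward as they close: fully open they stand 13 mm farther back than shut.
Start: joints at [-1.405, 0.411, -0.013, 1.596, 0.006, 1.134, -0.082], TCP at [0.145, 0.608, 0.215] pointing down, gripper open.
Joint ranges: [-2.95, 2.95], [-0.29, 1.99], [-1.47, 1.44], [0.14, 2.54], [-1.03, 4.17], [0.13, 1.85], [-2.86, 2.86]. Speed limits (rad/s): [2.39, 2.39, 3.01, 3.01, 3.14, 3.14, 3.14].

### API

Orientations are given as a rotation vector (axis times angle).
In Python, from plant import robot, grab_frame, regions_of gives the robot as it stands.
- The arm moves only by the tool apply_moves, never from a script. Its argument "commands" is a list of rows, each an object with "offset": the shift along the tool's x, y, z in mm, a list of three; "angular": the turn, a rotation vector about the tool's x, y, z in rad, a list of three; "gripper": the opening, from 0 (shut) to 1 (fully open). In form: [{"offset": [x, y, z], "angular": [rx, ry, rz], "gripper": gripper}, ...]. A call has 1 to 8 rows; each row shifts and turns the commanded pose from where the row before left it, along the tool's axes as they then stand; what a row does not reach is not made up. A row lasts 1/10 s, in which the tool goes at most 50 mm and 8.59 degrees, less where a joint would pass 70% of its speed; a pose out of reach is approached as far as the arm can. A call with a gripper value outside its range is refused whole. The fingers move at their own pace and stop on an object; the grip force is fixed at half the most. Time passes only in rows, so rows that do not move let the fingers close. It gives the time, the measured TCP pose, the force, the opening and the grip force at its end, in the units of the state.
- robot.state(): the state, without advancing time (a new reading comes with each control period).
- grab_frame(name): name is "side" or "top" or "wrist"; returns a dict with "frame" (400x640x3 uint8, red, green, blue), "fx", "fy", "cx", "cy" (pixels), "view" (4x4, takes a point from world to camera coordinates). Camera axes: x right, y down, z forward; pixel columns grow to the right and rows downward; lengths in m; the calibration is good to about 2 mm. A picture is of the moment at which its call begins. There is no depth.
- robot.finish_job(): hands the job in; it is judged then, once.
Trained networks look in a picture, given as the dict that the camera call returned (one of the last four; its "shot" number tells which), for a name from the list of things; names that differ only in an ending like _2 or _b are one class to them, and where a whole thing is asked for, a point or a joint stands for the part that bears it (a point fixed in the world has none). Each returns a list of dicts, best first, with "conf" (0 to 1); they miss things now and then, are a little off and sometimes report something else, mostly with a low value. They report only what shows in the picture. A call takes as long as a camera call.
- regions_of(label, picture): "region" (400x640 bool, what is visible of it) and "uv" ([column, row] in pixels, amid what is visible of it).
The state is a dict: "time_s": time; "joint_pos": joint angles; "qvel": joint speeds; "joint_efforts": joint torques, N m; "ee_pos": TCP position; "tool_rot": TCP orientation; "force": force on the tool from outside, world axes, zero at the start; "moment": the same for the moment, N m; "gripper_width": finger opening in m; "finger_force": force on a finger pad.
Only numpy, scipy, OpenCV 4.12 (cv2) and the standard library are available. Lean on these libraries where they do the work, as an engineer would, in place of code of your own. Each camera call takes 0.05 s, during which the arm holds its last target. There are 200 camera calls.

### The job

The tractor gear-change unit on the bench stands in second (left-hand slot, lever towards you); change it up to third so that its selector can be checked in that gear: push the knob forward to neutral, across to the right, then forward until it is fully home in the right-hand front slot, without poking it into first or fourth on the way. Push with the fingertips or the outside of the fingers only, never taking the knob or the stem between them, then come away and leave the lever in third. Leave the spanner, the grease tin and the spray can where they are.

Things in the scene. Friction and masses are not known exactly. Their poses are not given: they have to be found in the camera images.
- shifter: Whole gear-change unit, fixed while you work: dark cast cover on a plywood board 300 x 220 x 18 mm, four stand-offs carrying the gate plate over it, lever up through the gate. Origin: centre of the board's underside, on the bench. x = forward (away from the robot; the cover's narrow nose with the breather is at this end), y = left, z = up. It is turned up to 0.6 rad either way.
- gate_mid (a point): Centre of the H on the top face of the gate, axes as shifter: bare-metal plate 130 (x) x 116 (y) x 6 mm, top 158 mm above the bench; corner bolt heads rise 7 mm more. Two slots along x, centred at y = +17 and -17 mm, x from -30 to +30 mm, joined at x = 0 by the neutral cross slot along y. All slots 18 mm wide; the two tongues between them have half-round ends.
- third (a point): Where the stem's axis passes the gate's top when fully home in third (right slot, front end), 22 mm ahead and 17 mm right of gate_mid. First is the front end of the left slot, second the rear end of the left slot, fourth the rear end of the right slot.
- pivot (a point): Point about which the lever leans, 78 mm below gate_mid, 80 mm above the bench; axes as shifter. Knob centre from here: 180 mm * (sin b, -sin a cos b, cos a cos b), a = joint gear_cross, b = joint gear_lever.
- knob (a point): Centre of the black ball knob, 45 mm diameter, on a steel stem 12 mm thick; a collar tapers from 26 mm wide under the ball to the lock nut 38 mm below this point. Axes turn with the lever, z along the stem. In second it is about 45 mm behind and 39 mm left of gate_mid, in third 48 mm ahead and 39 mm right, 246 to 253 mm above the bench; upright 260 mm.
- gear_cross (a joint): Sideways lean of the lever in rad: 0 upright, positive to the right (-y of shifter). About -0.22 in the left slot (stop -0.235), +0.22 in the right slot (stop +0.235). Can change only in neutral, with the stem in the cross slot. Stays where it is left (friction, no spring): a push of about 3.5 N at the knob moves it.
- gear_lever (a joint): Fore-and-aft lean of the lever in rad: 0 = neutral, positive forward; stops at -0.27 (second, fourth) and +0.27 (first, third). Free play of about 0.04 either way in the cross slot. Stays where it is left (friction, no spring, no detent): a push of about 4.5 N at the knob moves it.
- wrench_grip (a point): Bystander: steel combination spanner, 190 mm long, lying flat on the bench to the left of the board; point on its shank, 38 mm from the middle towards the ring end; x along the spanner to the open end. Leave alone.
- tin_mid (a point): Bystander: plain metal grease tin with a press-on lid, 72 mm diameter, 60 mm tall, standing to the right of the board; point at its centre, half-way up, z up. Leave alone.
- spray_mid (a point): Bystander: spray can, 56 mm diameter, 170 mm tall, standing to the right of the board, farther forward than the tin; point at its centre, half-way up, z up. Leave alone.

How it is judged:
By the outcome, as a careful person would: the job done as asked, in the order asked, and still so for the second after the job is handed in, with the robot touching nothing.
It also fails if it takes over 45 s, if anything falls off the work surface, if the arm or the gripper's body presses on something with over 40 N, if the wrist force passes 120 N, or if a joint passes its speed limit or range.

## Working session

There is one attempt and no reset: what is moved stays moved. The work goes in short steps, Python scripts to look and compute and a tool call to move; the robot and the scene stay as the last step left them, time stands still between calls to the robot, and variables do not carry over. Pictures are saved under pics/ and viewed, at most 10 in all, crops included, and the job is handed in when it is done.

Besides the shell and the picture viewer there is one more tool, called after "Emit:" as name(argument=value, ...), one argument or row to a line, values as JSON. apply_moves: Moves the arm, as the interface text tells. Its arguments: {"type":"object","properties":{"commands":{"type":"array"}},"required":["commands"]}

```bash
mkdir -p pics; cat > look.py <<'E'
import cv2,numpy as np,pickle
from plant import robot,grab_frame,regions_of
E
python3 - <<'E'
from look import *
s=robot.state();print(s['time_s'],s['ee_pos'],s['tool_rot'],s['gripper_width'])
for n in ['side','top']:
    p=grab_frame(n);cv2.imwrite(f'pics/{n}0.png',p['frame'][:,:,::-1])
    C=np.linalg.inv(p['view']);print(n,C[:3,3].round(3),C[:3,2].round(3),p['fx'])
    for l in ['shifter','knob','tin_mid','spray_mid','wrench_grip']:
        for r in regions_of(l,p)[:2]:
            ys,xs=np.where(r['region']);print(l,round(r['conf'],2),np.round(r['uv'],1),xs.min(),xs.max(),ys.min(),ys.max())
E
```

```text
0.0 [0.14471279 0.6074744  0.21453296] [-3.66420734e-01 -3.12004645e+00  2.58929680e-03] 0.08539224692128114
side [0.243 0.79  0.702] [ 0.34  -0.757 -0.558] 406.6409264550362
shifter 0.79 [339.2 198.9] 272 397 132 246
shifter 0.67 [338.5 140.6] 332 350 130 185
knob 0.67 [341.8 143.9] 332 349 131 185
tin_mid 0.89 [394.1 182.1] 385 409 166 193
spray_mid 0.83 [359.1 140.9] 349 365 126 178
top [0.46  0.053 1.274] [ 0.106 -0.003 -0.994] 411.07919830795527
shifter 0.56 [376.3 192.8] 334 418 139 243
shifter 0.17 [451.1 183. ] 431 465 170 196
knob 0.52 [373.2 192.2] 364 381 185 202
tin_mid 0.65 [435.7 231.6] 423 451 223 246
spray_mid 0.68 [448.6 182.9] 431 465 170 196
spray_mid 0.45 [372.5 194.7] 364 385 183 202
wrench_grip 0.74 [307.7 204.7] 296 317 176 229
wrench_grip 0.37 [372.8 191.8] 364 381 184 202
```

```bash
python3 - <<'E'
import cv2
a=cv2.imread('pics/top0.png')[120:270,280:480];b=cv2.imread('pics/side0.png')[110:260,250:450]
cv2.imwrite('pics/a.png',cv2.resize(a,None,fx=4,fy=4,interpolation=2));cv2.imwrite('pics/b.png',cv2.resize(b,None,fx=4,fy=4,interpolation=2))
E
```

```text
(no output)
```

View pics/a.png

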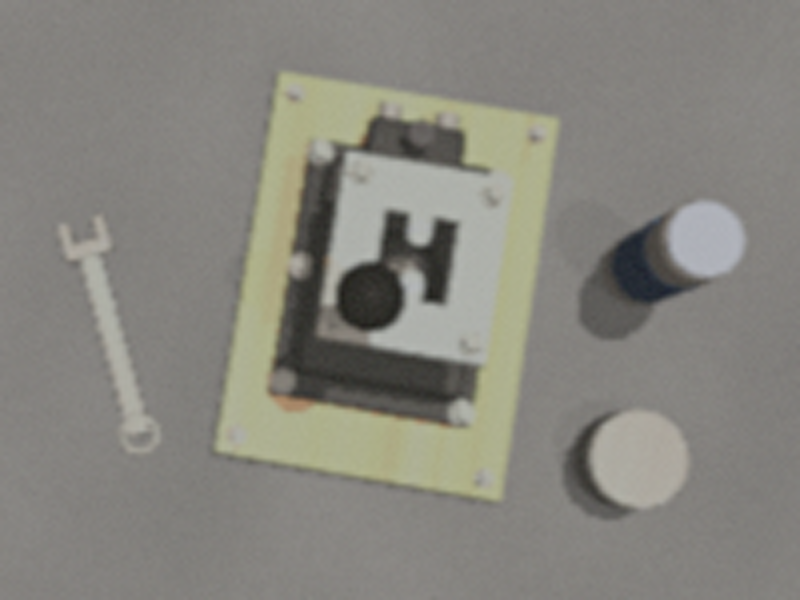

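View pics/b.png

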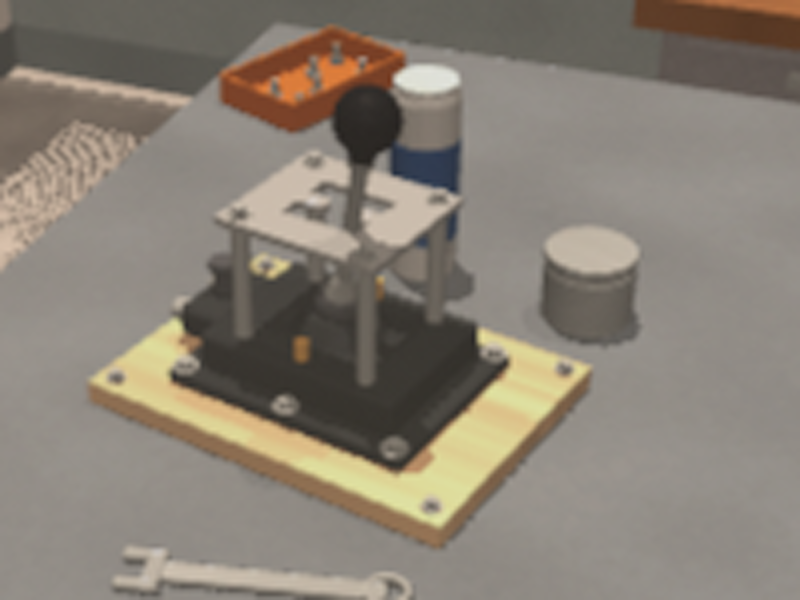

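```bash
python3 - <<'E'
from look import *
from scipy.optimize import least_squares
cams={n:grab_frame(n) for n in ['top','side']}
T={n:cams[n] for n in cams}; pickle.dump({n:{k:v for k,v in c.items() if k!='frame'} for n,c in T.items()},open('cams.pkl','wb'))
def proj(n,P):
    c=T[n];q=c['view']@np.append(P,1);return np.array([c['fx']*q[0]/q[2]+c['cx'],c['fy']*q[1]/q[2]+c['cy']])
def full(n,uv): return np.array(uv)/4+(np.array([280,120]) if n=='top' else np.array([250,110]))
def W(v,p): 
    c,s=np.cos(v[2]),np.sin(v[2]);return np.array([v[0]+c*p[0]-s*p[1],v[1]+s*p[0]+c*p[1],p[2]])
B=.018;board=[('top',(.15,.11,B),(283,71)),('top',(.15,-.11,B),(559,117)),('top',(-.15,-.11,B),(503,500)),('top',(-.15,.11,B),(215,453)),
('side',(.15,.11,B),(90,383)),('side',(-.15,.11,B),(440,528)),('side',(-.15,-.11,B),(591,370))]
G=.158;gate=[('top',(.065,.058,G),(340,150)),('top',(.065,-.058,G),(510,173)),('top',(-.065,-.058,G),(485,365)),('top',(-.065,.058,G),(318,336)),
('side',(.065,.058,G),(215,216)),('side',(-.065,.058,G),(368,264)),('side',(-.065,-.058,G),(463,200)),('side',(.065,-.058,G),(314,150))]
for L in (board,gate):
    f=lambda v:np.concatenate([proj(n,W(v,p))-full(n,uv) for n,p,uv in L])
    r=least_squares(f,[.6,0,0]);print(r.x.round(4),r.fun.round(1))
f=lambda P:np.concatenate([proj('top',P)-full('top',(370,296)),proj('side',P)-full('side',(368,119))])
r=least_squares(f,[.6,0,.25]);print('knob',r.x.round(4),r.fun.round(1))
for nm,z,uv in [('spray',.17,(704,239)),('tin',.06,(637,458)),('wr',.005,(115,340))]:
    r=least_squares(lambda P:proj('top',[P[0],P[1],z])-full('top',uv),[.6,0]);print(nm,r.x.round(3))
s=robot.state();from scipy.spatial.transform import Rotation as R
print(R.from_rotvec(s['tool_rot']).as_matrix().round(3))
E
```

```text
[ 0.614  -0.1226 -0.199 ] [-1.   0.1 -0.3  0.5 -0.9  0.3 -0.3 -0.5 -0.3 -1.3  0.3 -1.   0.6 -1.7]
[ 0.6151 -0.1211 -0.1944] [ 1.1  0.   0.2  1.2 -0.6 -0.3 -0.9 -0.2 -0.6 -0.5  1.4  0.8  0.  -1.4
 -1.5 -0.4]
knob [ 0.5779 -0.0789  0.2483] [ 0.  0. -0. -0.]
spray [ 0.62  -0.317]
tin [ 0.475 -0.295]
wr [0.577 0.089]
[[-0.973  0.232  0.   ]
 [ 0.232  0.973  0.   ]
 [ 0.     0.    -1.   ]]
```

Emit:
apply_moves(
  commands=[
    {"offset":[-11,-12,-1],"angular":[0,0,0],"gripper":0},
    {"offset":[-22,-24,-2],"angular":[0,0,0],"gripper":0},
    {"offset":[-22,-24,-2],"angular":[0,0,0],"gripper":0},
    {"offset":[-22,-24,-2],"angular":[0,0,0],"gripper":0},
    {"offset":[-22,-24,-2],"angular":[0,0,0],"gripper":0},
    {"offset":[-22,-24,-2],"angular":[0,0,0],"gripper":0},
    {"offset":[-22,-24,-2],"angular":[0,0,0],"gripper":0},
    {"offset":[-22,-24,-2],"angular":[0,0,0],"gripper":0},
  ],
)

```text
time_s: 1.5
ee_pos: [0.2645, 0.3923, 0.2306]
tool_rot: [0.368, 3.12, 0.0]
force: [0.2, 0.8, 0.7]
gripper_width: 0.0003
finger_force: 0.0
```

Emit:
apply_moves(
  commands=[
    {"offset":[-22,-24,-2],"angular":[0,0,0],"gripper":0},
    {"offset":[-22,-24,-2],"angular":[0,0,0],"gripper":0},
    {"offset":[-22,-24,-2],"angular":[0,0,0],"gripper":0},
    {"offset":[-22,-24,-2],"angular":[0,0,0],"gripper":0},
    {"offset":[-22,-24,-2],"angular":[0,0,0],"gripper":0},
    {"offset":[-22,-24,-2],"angular":[0,0,0],"gripper":0},
    {"offset":[-22,-24,-2],"angular":[0,0,0],"gripper":0},
    {"offset":[-22,-24,-2],"angular":[0,0,0],"gripper":0},
  ],
)

```text
time_s: 2.3
ee_pos: [0.3904, 0.1649, 0.2466]
tool_rot: [0.368, 3.12, 0.001]
force: [1.4, -0.2, 0.6]
gripper_width: -0.0002
finger_force: 0.0
```

Emit:
apply_moves(
  commands=[
    {"offset":[-24,-27,-1],"angular":[0,0,0],"gripper":0},
    {"offset":[-24,-27,-1],"angular":[0,0,0],"gripper":0},
    {"offset":[-24,-27,-1],"angular":[0,0,0],"gripper":0},
    {"offset":[-24,-27,-1],"angular":[0,0,0],"gripper":0},
    {"offset":[-24,-27,0],"angular":[0,0,0],"gripper":0},
    {"offset":[-24,-27,0],"angular":[0,0,0],"gripper":0},
    {"offset":[-20,-23,0],"angular":[0,0,0],"gripper":0},
    {"offset":[-10,-11,0],"angular":[0,0,-0.036],"gripper":0},
  ],
)

```text
time_s: 3.1
ee_pos: [0.5141, -0.0676, 0.2506]
tool_rot: [0.316, 3.125, -0.001]
force: [-0.4, 0.4, -0.9]
gripper_width: -0.0002
finger_force: 0.0
```

```bash
python3 - <<'E'
from look import *
ims=[]
for n in ['top','side','wrist']:
    p=grab_frame(n);f=p['frame'][:,:,::-1]
    if n=='top': f=f[130:250,310:470]
    elif n=='side': f=f[100:220,260:420]
    else: pickle.dump({k:p[k] for k in p if k!='frame'},open('w.pkl','wb'))
    ims.append(cv2.resize(f,(400,300) if n!='wrist' else (480,300),interpolation=2))
cv2.imwrite('pics/c.png',np.vstack([np.hstack(ims[:2]),cv2.copyMakeBorder(ims[2],0,0,0,320,0)]))
s=robot.state();print(s['time_s'],s['ee_pos'],s['tool_rot'],s['force'])
E
```

```text
3.25 [ 0.51350684 -0.06534044  0.25028352] [-3.15374386e-01 -3.12533043e+00 -1.06059818e-04] [-0.09689329  0.01016189  0.37821519]
```

View pics/c.png

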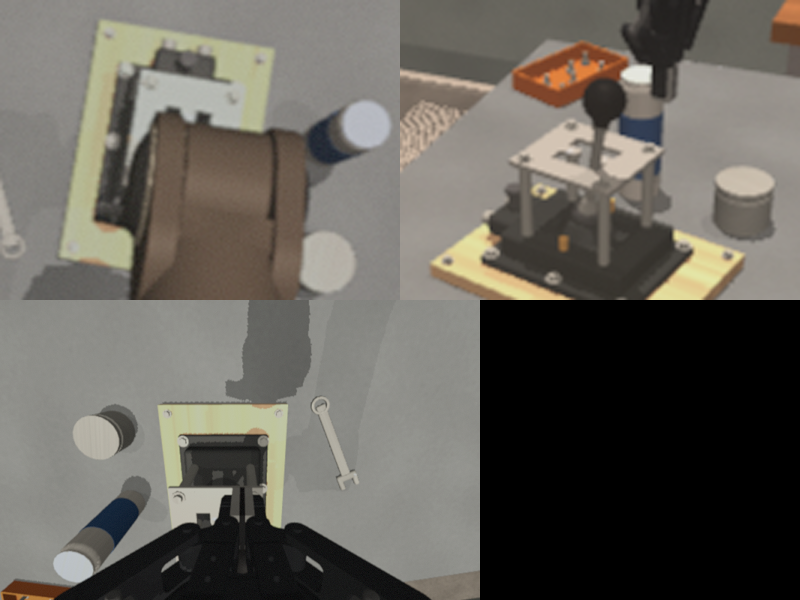

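Emit:
apply_moves(
  commands=[
    {"offset":[-10,0,0],"angular":[0,0,0],"gripper":0},
    {"offset":[-10,0,0],"angular":[0,0,0],"gripper":0},
    {"offset":[-8,0,0],"angular":[0,0,0],"gripper":0},
    {"offset":[-6,0,0],"angular":[0,0,0],"gripper":0},
    {"offset":[-6,0,0],"angular":[0,0,0],"gripper":0},
    {"offset":[-6,0,0],"angular":[0,0,0],"gripper":0},
    {"offset":[-4,0,0],"angular":[0,0,0],"gripper":0},
    {"offset":[0,0,0],"angular":[0,0,0],"gripper":0},
  ],
)

```text
time_s: 4.05
ee_pos: [0.5634, -0.073, 0.2519]
tool_rot: [-0.309, -3.126, -0.003]
force: [-8.5, 3.3, 14.6]
gripper_width: -0.0001
finger_force: 8.1
```

```bash
cat >> look.py <<'E'
from scipy.optimize import least_squares
YAW=-.198;G=np.array([.6145,-.123])
def toS(p):
    c,s=np.cos(YAW),np.sin(YAW);d=np.array(p[:2])-G;return np.array([c*d[0]+s*d[1],-s*d[0]+c*d[1]])*1000
def knobW(a,b):
    c,s=np.cos(YAW),np.sin(YAW);k=.18*np.array([np.sin(b),-np.sin(a)*np.cos(b),np.cos(a)*np.cos(b)])
    return np.array([G[0]+c*k[0]-s*k[1],G[1]+s*k[0]+c*k[1],.08+k[2]])
def proj(c,P):
    q=c['view']@np.append(P,1);return np.array([c['fx']*q[0]/q[2]+c['cx'],c['fy']*q[1]/q[2]+c['cy']])
def ball(p):
    # dark round blob, template match of a disc round the expected area
    g=cv2.cvtColor(p['frame'],cv2.COLOR_RGB2GRAY)[105:165,290:400]
    g=cv2.resize(g,None,fx=4,fy=4,interpolation=2);t=np.full((52,52),130,np.uint8);cv2.circle(t,(26,26),17*1,20,-1)
    return g
def look(name=None,pushed=None):
    s=robot.state();p=grab_frame('side')
    print('t',s['time_s'],'tcp_S',toS(s['ee_pos']).round(1),'z',round(s['ee_pos'][2],4),'F',np.round(s['force'],1))
    for r in regions_of('knob',p)[:2]:
        reg=r['region'];ys,xs=np.where(reg)
        top=ys.min();u=None
        # ball = top 17 rows of the region
        m=reg[top:top+17];yy,xx=np.where(m);print('knob',round(r['conf'],2),'uv',xx.mean().round(1),(yy.mean()+top).round(1),'box',xs.min(),xs.max(),top,ys.max())
    for a,b in [(-.22,-.27),(-.22,-.1),(-.22,0),(-.22,.1),(0,0),(.22,0),(.22,.27)]:
        if name=='tab': print(a,b,proj(p,knobW(a,b)).round(1))
    if name: 
        cv2.imwrite(f'pics/{name}.png',cv2.resize(p['frame'][100:220,260:420,::-1],None,fx=4,fy=4,interpolation=2))
E
python3 -c "
from look import *
look('tab')"
```

```text
t 4.05 tcp_S [-59.9  39. ] z 0.2519 F [-8.5  3.3 14.6]
knob 0.9 uv 339.4 139.3 box 332 348 131 184
knob 0.23 uv 397.3 174.7 box 385 409 166 193
-0.22 -0.27 [342.7 140. ]
-0.22 -0.1 [332.5 135.4]
-0.22 0 [326.6 133.4]
-0.22 0.1 [320.9 132.1]
0 0 [335.1 126.5]
0.22 0 [343.1 122.9]
0.22 0.27 [328.1 121.4]
```

View pics/tab.png

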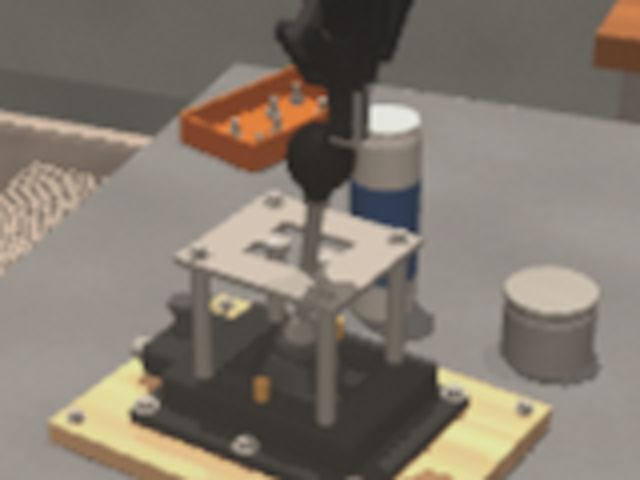

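```bash
python3 - <<'E'
from look import *
p=grab_frame('side');cv2.imwrite('pics/d.png',cv2.resize(p['frame'][100:160,300:380,::-1],None,fx=10,fy=10,interpolation=2))
s=robot.state()
from scipy.spatial.transform import Rotation as R
M=R.from_rotvec(s['tool_rot']).as_matrix()
for o in [(0,0,0),(0,0,.014),(-.011,.014,.014),(.011,.014,.014),(-.011,-.014,.014),(-.011,.014,0)]:
    print(o,((proj(p,s['ee_pos']+M@np.array(o))-[300,100])*10).round(0))
for b in (-.27,-.235,-.2,-.15): print(b,((proj(p,knobW(-.22,b))-[300,100])*10).round(0))
E
```

```text
(0, 0, 0) [467. 404.]
(0, 0, 0.014) [466. 454.]
(-0.011, 0.014, 0.014) [399. 465.]
(0.011, 0.014, 0.014) [473. 487.]
(-0.011, -0.014, 0.014) [458. 423.]
(-0.011, 0.014, 0) [399. 414.]
-0.27 [427. 400.]
-0.235 [406. 389.]
-0.2 [385. 379.]
-0.15 [355. 365.]
```

View pics/d.png

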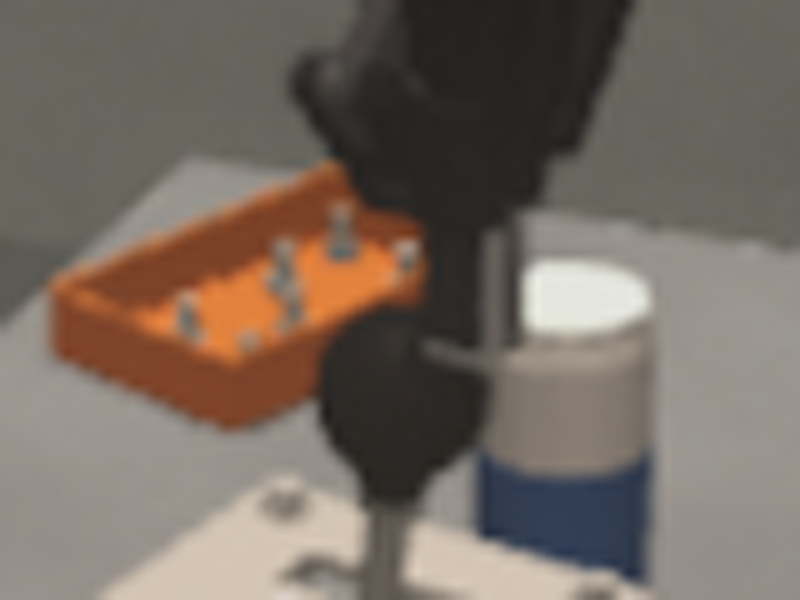

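Emit:
apply_moves(
  commands=[
    {"offset":[8,0,-6],"angular":[0,0,0],"gripper":0},
    {"offset":[16,0,0],"angular":[0,0,0],"gripper":0},
    {"offset":[16,0,0],"angular":[0,0,0],"gripper":0},
    {"offset":[10,0,0],"angular":[0,0,0],"gripper":0},
    {"offset":[0,0,0],"angular":[0,0,0],"gripper":0},
    {"offset":[0,0,0],"angular":[0,0,0],"gripper":0},
  ],
)

```text
time_s: 4.8
ee_pos: [0.5147, -0.0637, 0.2567]
tool_rot: [0.31, 3.125, 0.0]
force: [-0.5, 0.8, 0.0]
gripper_width: 0.0001
finger_force: 0.0
```

```bash
python3 - <<'E'
from look import *
look()
p=grab_frame('side');a=cv2.resize(p['frame'][90:165,320:400,::-1],None,fx=8,fy=8,interpolation=2)
s=robot.state()
from scipy.spatial.transform import Rotation as R
M=R.from_rotvec(s['tool_rot']).as_matrix()
for o in [(0,0,0),(0,0,.014),(-.011,.014,.014),(.011,.014,.014),(.011,-.014,.014),(-.011,.014,-.018),(.011,.014,-.018),(.011,-.014,-.018)]:
    u=(proj(p,s['ee_pos']+M@np.array(o))-[320,90])*8;print(o,u.round(0))
    cv2.circle(a,tuple(int(x) for x in u),3,(0,0,255) if o[2]>=0 else (0,255,0),-1)
cv2.imwrite('pics/e.png',a)
print(s['ee_pos'],s['tool_rot'],s['gripper_width'])
E
```

```text
t 4.8 tcp_S [-109.5   38.5] z 0.2567 F [-0.5  0.8  0. ]
knob 0.74 uv 340.4 138.2 box 332 349 130 185
(0, 0, 0) [352. 427.]
(0, 0, 0.014) [350. 469.]
(-0.011, 0.014, 0.014) [296. 478.]
(0.011, 0.014, 0.014) [359. 496.]
(0.011, -0.014, 0.014) [404. 460.]
(-0.011, 0.014, -0.018) [299. 382.]
(0.011, 0.014, -0.018) [363. 399.]
(0.011, -0.014, -0.018) [409. 365.]
[ 0.51477542 -0.06395138  0.2563746 ] [ 3.10151971e-01  3.12599299e+00 -5.07022905e-04] -1.5418866328497642e-05
```

View pics/e.png

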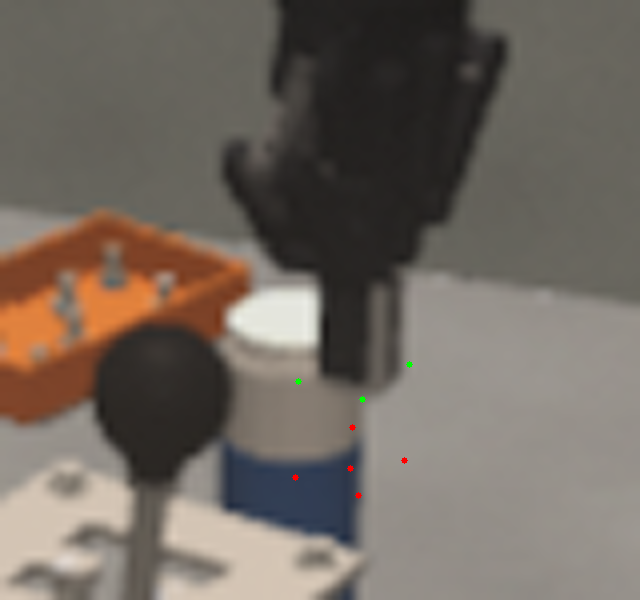

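Emit:
apply_moves(
  commands=[
    {"offset":[0,0,17],"angular":[0,0,0],"gripper":0},
    {"offset":[0,0,16],"angular":[0,0,0],"gripper":0},
    {"offset":[-12,0,0],"angular":[0,0,0],"gripper":0},
    {"offset":[-12,0,0],"angular":[0,0,0],"gripper":0},
    {"offset":[-8,0,0],"angular":[0,0,0],"gripper":0},
    {"offset":[-8,0,0],"angular":[0,0,0],"gripper":0},
    {"offset":[-8,0,0],"angular":[0,0,0],"gripper":0},
    {"offset":[0,0,0],"angular":[0,0,0],"gripper":0},
  ],
)

```text
time_s: 5.75
ee_pos: [0.5615, -0.0733, 0.2235]
tool_rot: [-0.31, -3.125, -0.0]
force: [-4.9, 1.8, 1.7]
gripper_width: 0.0003
finger_force: 2.3
```

```bash
python3 - <<'E'
from look import *
look('f')
E
```

```text
t 5.75 tcp_S [-61.8  38.3] z 0.2235 F [-4.9  1.8  1.7]
knob 0.66 uv 335.7 137.8 box 328 343 129 184
```

View pics/f.png

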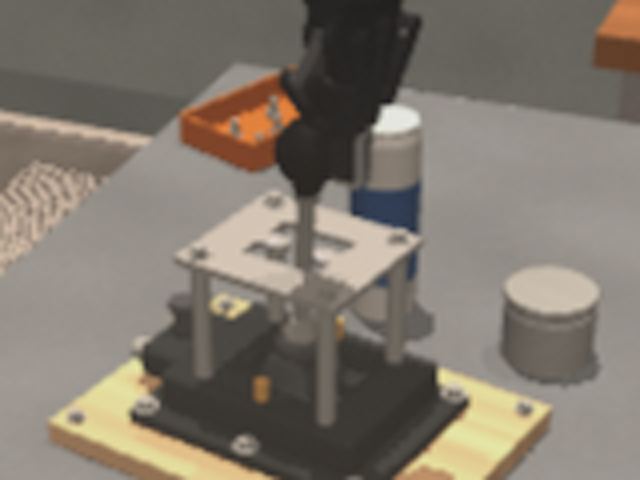

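Emit:
apply_moves(
  commands=[
    {"offset":[-6,0,0],"angular":[0,0,0],"gripper":0},
    {"offset":[-6,0,0],"angular":[0,0,0],"gripper":0},
    {"offset":[-6,0,0],"angular":[0,0,0],"gripper":0},
    {"offset":[-4,0,0],"angular":[0,0,0],"gripper":0},
    {"offset":[0,0,0],"angular":[0,0,0],"gripper":0},
  ],
)

```text
time_s: 6.35
ee_pos: [0.5829, -0.0774, 0.2236]
tool_rot: [-0.31, -3.126, -0.001]
force: [-5.1, 2.2, 2.3]
gripper_width: 0.0002
finger_force: 2.3
```

```bash
python3 - <<'E'
from look import *
look('g')
p=grab_frame('wrist');print([ (round(r['conf'],2),r['uv']) for r in regions_of('knob',p)][:2])
E
```

```text
t 6.35 tcp_S [-40.   38.5] z 0.2236 F [-5.1  2.2  2.3]
knob 0.92 uv 328.6 135.4 box 322 338 127 184
[(0.77, [300.1, 253.4])]
```

View pics/g.png

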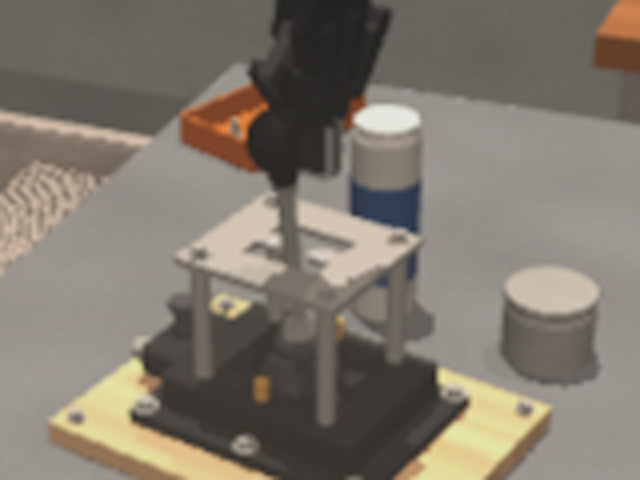

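Emit:
apply_moves(
  commands=[
    {"offset":[-5,0,0],"angular":[0,0,0],"gripper":0},
    {"offset":[-5,0,0],"angular":[0,0,0],"gripper":0},
    {"offset":[-3,0,0],"angular":[0,0,0],"gripper":0},
    {"offset":[0,0,0],"angular":[0,0,0],"gripper":0},
    {"offset":[8,0,0],"angular":[0,0,0],"gripper":0},
    {"offset":[20,0,0],"angular":[0,0,0],"gripper":0},
    {"offset":[20,0,0],"angular":[0,0,0],"gripper":0},
    {"offset":[0,0,0],"angular":[0,0,0],"gripper":0},
  ],
)

```text
time_s: 7.35
ee_pos: [0.5466, -0.0708, 0.2234]
tool_rot: [0.311, 3.126, 0.001]
force: [-0.3, 0.3, 0.5]
gripper_width: -0.0
finger_force: 0.0
```

```bash
python3 - <<'E'
from look import *
look()
p=grab_frame('wrist');q=grab_frame('side')
w=cv2.resize(p['frame'][100:400,120:520,::-1],(400,300));s=cv2.resize(q['frame'][110:185,295:395,::-1],(400,300),interpolation=2)
cv2.imwrite('pics/h.png',np.hstack([s,w]))
for b in (-.05,0,.05): print(b,proj(q,knobW(-.22,b)).round(1),proj(p,knobW(-.22,b)).round(1),toS(knobW(-.22,b)))
print([ (round(r['conf'],2),r['uv']) for r in regions_of('knob',p)][:2])
E
```

```text
t 7.35 tcp_S [-76.8  37.8] z 0.2234 F [-0.3  0.3  0.5]
knob 0.56 uv 326.7 132.5 box 319 337 124 183
-0.05 [329.5 134.3] [322.7 384.7] [-8.99625047 39.23224072]
0 [326.6 133.4] [322.8 397.4] [1.47451495e-14 3.92813322e+01]
0.05 [323.7 132.7] [322.7 409. ] [ 8.99625047 39.23224072]
[(0.74, [319.4, 352.5]), (0.27, [103.3, 306.1])]
```

View pics/h.png

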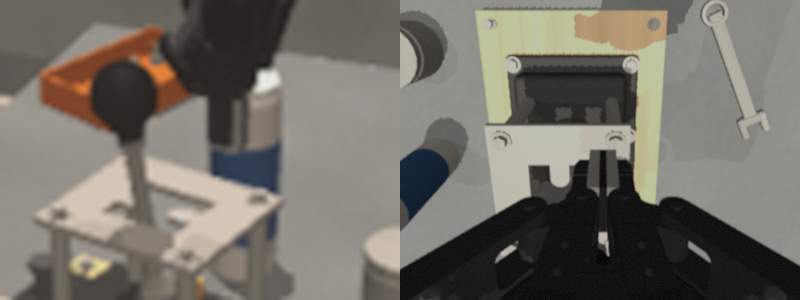

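Emit:
apply_moves(
  commands=[
    {"offset":[0,18,-5],"angular":[0,0,0],"gripper":0},
    {"offset":[0,20,0],"angular":[0,0,0],"gripper":0},
    {"offset":[0,18,0],"angular":[0,0,0],"gripper":0},
    {"offset":[-20,0,0],"angular":[0,0,0],"gripper":0},
    {"offset":[-20,0,0],"angular":[0,0,0],"gripper":0},
    {"offset":[-20,0,0],"angular":[0,0,0],"gripper":0},
    {"offset":[-13,0,0],"angular":[0,0,0],"gripper":0},
    {"offset":[0,0,0],"angular":[0,0,0],"gripper":0},
  ],
)

```text
time_s: 8.4
ee_pos: [0.6327, -0.0308, 0.2276]
tool_rot: [0.311, 3.126, -0.002]
force: [-0.2, -0.5, -0.0]
gripper_width: -0.0002
finger_force: 0.0
```

```bash
python3 - <<'E'
from look import *
look()
q=grab_frame('top')
for r in regions_of('knob',q)[:2]:
    ys,xs=np.where(r['region']);print(round(r['conf'],2),r['uv'],xs.min(),xs.max(),ys.min(),ys.max())
for a,b in [(-.22,-.05),(-.22,0),(-.22,.05)]: print(b,proj(q,knobW(a,b)).round(1))
E
```

```text
t 8.4 tcp_S [-0.3 94. ] z 0.2276 F [-0.2 -0.5 -0. ]
knob 0.72 uv 327.1 134.0 box 321 337 126 183
-0.05 [373.8 179.6]
0 [374.4 176.1]
0.05 [375.  172.6]
```

Emit:
apply_moves(
  commands=[
    {"offset":[2,-10,0],"angular":[0,0,0],"gripper":0},
    {"offset":[0,-7,0],"angular":[0,0,0],"gripper":0},
    {"offset":[0,-6,0],"angular":[0,0,0],"gripper":0},
    {"offset":[0,-6,0],"angular":[0,0,0],"gripper":0},
    {"offset":[0,-4,0],"angular":[0,0,0],"gripper":0},
    {"offset":[0,0,0],"angular":[0,0,0],"gripper":0},
  ],
)

```text
time_s: 9.2
ee_pos: [0.6228, -0.0622, 0.2291]
tool_rot: [0.31, 3.125, 0.002]
force: [-0.8, 3.7, 2.5]
gripper_width: -0.0001
finger_force: 1.5
```

```bash
python3 - <<'E'
from look import *
look()
q=grab_frame('wrist')
for r in regions_of('knob',q)[:1]: print(round(r['conf'],2),r['uv'])
E
```

```text
t 9.2 tcp_S [-3.8 61.3] z 0.2291 F [-0.8  3.7  2.5]
knob 0.64 uv 332.1 133.0 box 328 338 125 183
0.58 [254.3, 273.1]
```

Emit:
apply_moves(
  commands=[
    {"offset":[0,-8,0],"angular":[0,0,0],"gripper":0},
    {"offset":[0,-8,0],"angular":[0,0,0],"gripper":0},
    {"offset":[0,-8,0],"angular":[0,0,0],"gripper":0},
    {"offset":[0,-8,0],"angular":[0,0,0],"gripper":0},
    {"offset":[0,-8,0],"angular":[0,0,0],"gripper":0},
    {"offset":[0,-6,0],"angular":[0,0,0],"gripper":0},
    {"offset":[0,-4,0],"angular":[0,0,0],"gripper":0},
    {"offset":[0,0,0],"angular":[0,0,0],"gripper":0},
  ],
)

```text
time_s: 10.2
ee_pos: [0.6124, -0.1125, 0.2282]
tool_rot: [-0.312, -3.126, 0.001]
force: [-0.2, 0.8, -0.0]
gripper_width: -0.0002
finger_force: 0.0
```

```bash
python3 - <<'E'
from look import *
look()
q=grab_frame('side')
for a in (0,.1,.15,.2,.235): print(a,proj(q,knobW(a,0)).round(1),proj(q,knobW(a,-.04)).round(1))
cv2.imwrite('pics/i.png',q['frame'][:,:,::-1])
E
```

```text
t 10.2 tcp_S [-4.1  9.9] z 0.2282 F [-0.2  0.8 -0. ]
knob 0.84 uv 343.2 124.8 box 332 347 117 182
0 [335.1 126.5] [337.4 127.2]
0.1 [338.8 124.4] [341.1 125.1]
0.15 [340.7 123.7] [342.9 124.3]
0.2 [342.4 123.1] [344.7 123.7]
0.235 [343.7 122.7] [345.9 123.4]
```

Emit:
apply_moves(
  commands=[
    {"offset":[0,-6,0],"angular":[0,0,0],"gripper":0},
    {"offset":[0,-5,0],"angular":[0,0,0],"gripper":0},
    {"offset":[0,-5,0],"angular":[0,0,0],"gripper":0},
    {"offset":[0,-3,0],"angular":[0,0,0],"gripper":0},
    {"offset":[0,0,0],"angular":[0,0,0],"gripper":0},
  ],
)

```text
time_s: 10.85
ee_pos: [0.6096, -0.1267, 0.228]
tool_rot: [-0.306, -3.126, -0.007]
force: [2.3, 8.9, -2.7]
gripper_width: -0.0
finger_force: 4.8
```

```bash
python3 - <<'E'
from look import *
look()
E
```

```text
t 10.85 tcp_S [-4.1 -4.6] z 0.228 F [ 2.3  8.9 -2.7]
knob 0.51 uv 345.9 123.9 box 333 350 116 181
```

Emit:
apply_moves(
  commands=[
    {"offset":[0,10,0],"angular":[0,0,0],"gripper":0},
    {"offset":[0,20,0],"angular":[0,0,0],"gripper":0},
    {"offset":[10,10,0],"angular":[0,0,0],"gripper":0},
    {"offset":[25,0,0],"angular":[0,0,0],"gripper":0},
    {"offset":[25,0,0],"angular":[0,0,0],"gripper":0},
    {"offset":[22,0,0],"angular":[0,0,0],"gripper":0},
    {"offset":[0,0,7],"angular":[0,0,0],"gripper":0},
    {"offset":[0,0,0],"angular":[0,0,0],"gripper":0},
  ],
)

```text
time_s: 11.75
ee_pos: [0.5359, -0.0746, 0.2212]
tool_rot: [-0.31, -3.126, -0.0]
force: [0.5, 0.5, 0.3]
gripper_width: -0.0
finger_force: 0.0
```

```bash
python3 - <<'E'
from look import *
look()
E
```

```text
t 11.75 tcp_S [-86.6  32. ] z 0.2212 F [0.5 0.5 0.3]
knob 0.83 uv 339.5 122.5 box 332 345 114 181
```

Emit:
apply_moves(
  commands=[
    {"offset":[0,-18,0],"angular":[0,0,0],"gripper":0},
    {"offset":[0,-20,0],"angular":[0,0,0],"gripper":0},
    {"offset":[0,-20,0],"angular":[0,0,0],"gripper":0},
    {"offset":[0,-14,0],"angular":[0,0,0],"gripper":0},
    {"offset":[0,0,0],"angular":[0,0,0],"gripper":0},
  ],
)

```text
time_s: 12.35
ee_pos: [0.5222, -0.1475, 0.2215]
tool_rot: [0.316, 3.126, -0.002]
force: [0.5, 0.2, 0.2]
gripper_width: 0.0
finger_force: 0.0
```

```bash
python3 - <<'E'
from look import *
look()
p=grab_frame('side');f=p['frame']
print(f[122,325:358].mean(1).astype(int)); print(f[108:140,341].mean(1).astype(int))
E
```

```text
t 12.35 tcp_S [-85.7 -42.2] z 0.2215 F [0.5 0.2 0.2]
knob 0.91 uv 342.5 122.9 box 332 350 115 181
knob 0.51 uv 334.0 158.9 box 304 365 149 178
[ 76  75  76  76  76  76  75  75  88  81  38  39  39  40  40  40  42  43
  42  40  39  39  38  37  36  79 125 142 142 143 142 140 138]
[ 98  98  98  98 100  99  95  68  44  48  51  49  44  43  42  40  39  38
  37  37  37  37  37  37  38  38  39  52  87 100 103 104]
```

Emit:
apply_moves(
  commands=[
    {"offset":[-20,0,0],"angular":[0,0,0],"gripper":0},
    {"offset":[-18,0,0],"angular":[0,0,0],"gripper":0},
    {"offset":[-8,0,0],"angular":[0,0,0],"gripper":0},
    {"offset":[-8,0,0],"angular":[0,0,0],"gripper":0},
    {"offset":[-8,0,0],"angular":[0,0,0],"gripper":0},
    {"offset":[-8,0,0],"angular":[0,0,0],"gripper":0},
    {"offset":[-6,0,0],"angular":[0,0,0],"gripper":0},
    {"offset":[0,0,0],"angular":[0,0,0],"gripper":0},
  ],
)

```text
time_s: 13.3
ee_pos: [0.5973, -0.16, 0.2213]
tool_rot: [-0.31, -3.126, 0.0]
force: [-2.8, 1.9, 2.2]
gripper_width: 0.0
finger_force: 1.7
```

```bash
python3 - <<'E'
from look import *
look()
E
```

```text
t 13.3 tcp_S [ -9.6 -39.7] z 0.2213 F [-2.8  1.9  2.2]
knob 0.88 uv 335.4 123.5 box 329 341 115 181
```

Moving into third; about 30 mm to the stop.

Emit:
apply_moves(
  commands=[
    {"offset":[-7,0,0],"angular":[0,0,0],"gripper":0},
    {"offset":[-7,0,0],"angular":[0,0,0],"gripper":0},
    {"offset":[-6,0,0],"angular":[0,0,0],"gripper":0},
    {"offset":[-4,0,0],"angular":[0,0,0],"gripper":0},
    {"offset":[-3,0,0],"angular":[0,0,0],"gripper":0},
    {"offset":[-2,0,0],"angular":[0,0,0],"gripper":0},
    {"offset":[0,0,0],"angular":[0,0,0],"gripper":0},
  ],
)

```text
time_s: 14.1
ee_pos: [0.6252, -0.1659, 0.221]
tool_rot: [-0.311, -3.125, 0.0]
force: [-5.2, 0.7, -3.9]
gripper_width: 0.0
finger_force: 2.2
```

```bash
python3 - <<'E'
from look import *
look()
E
```

```text
t 14.1 tcp_S [ 18.9 -40. ] z 0.221 F [-5.2  0.7 -3.9]
knob 0.55 uv 327.0 122.3 box 321 337 114 181
```

Nearly there; push on to a clear force rise.

Emit:
apply_moves(
  commands=[
    {"offset":[-3,0,0],"angular":[0,0,0],"gripper":0},
    {"offset":[-3,0,0],"angular":[0,0,0],"gripper":0},
    {"offset":[-2,0,0],"angular":[0,0,0],"gripper":0},
    {"offset":[0,0,0],"angular":[0,0,0],"gripper":0},
  ],
)

```text
time_s: 14.6
ee_pos: [0.6286, -0.1666, 0.2208]
tool_rot: [-0.311, -3.116, -0.003]
force: [-20.5, 5.1, 3.9]
gripper_width: 0.0004
finger_force: 10.8
```

Emit:
apply_moves(
  commands=[
    {"offset":[10,0,0],"angular":[0,0,0],"gripper":0},
    {"offset":[20,0,0],"angular":[0,0,0],"gripper":0},
    {"offset":[25,0,0],"angular":[0,0,0],"gripper":0},
    {"offset":[30,0,0],"angular":[0,0,0],"gripper":0},
    {"offset":[30,0,0],"angular":[0,0,0],"gripper":0},
    {"offset":[30,0,-10],"angular":[0,0,0],"gripper":0},
    {"offset":[10,0,-10],"angular":[0,0,0],"gripper":0},
    {"offset":[0,0,0],"angular":[0,0,0],"gripper":0},
  ],
)

```text
time_s: 15.4
ee_pos: [0.4826, -0.1373, 0.2441]
tool_rot: [0.31, 3.119, 0.002]
force: [1.3, -0.3, 0.2]
gripper_width: -0.0
finger_force: 0.0
```

```bash
python3 - <<'E'
from look import *
look()
p=grab_frame('side');q=grab_frame('top')
cv2.imwrite('pics/z.png',np.hstack([cv2.resize(p['frame'][100:220,260:420,::-1],(400,300),interpolation=2),cv2.resize(q['frame'][130:250,310:470,::-1],(400,300),interpolation=2)]))
f=p['frame'];print(f[122,315:350].mean(1).astype(int))
for b in (.2,.25,.27): print(b,proj(p,knobW(.23,b)).round(1),proj(q,knobW(.23,b)).round(1))
for r in regions_of('knob',q)[:1]: print(round(r['conf'],2),r['uv'])
E
```

```text
t 15.4 tcp_S [-126.5  -40. ] z 0.2441 F [ 1.3 -0.3  0.2]
knob 0.73 uv 328.5 121.2 box 321 338 113 181
[145 144 145 137 114  76  39  40  40  40  41  41  42  42  41  41  40  39
  39  37  40  61  77  77  77  77  76  76  76  77  79  90 106 124 134]
0.2 [332.3 121.2] [407.6 167.9]
0.25 [329.5 121.3] [407.8 164.6]
0.27 [328.5 121.3] [407.8 163.3]
0.58 [407.5, 167.1]
```

View pics/z.png

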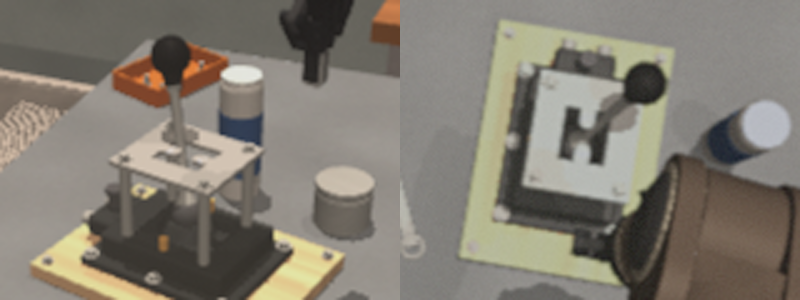

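The last picture shows the lever in the right-hand front slot. The ball is at side (328, 121) and top (408, 163.6), which matches a lean of about +0.27, so it is fully home, and the tool is clear of it.

```bash
python3 -c "
from look import *
print(robot.finish_job())"
```

```text
the job is handed in; nothing more can be done
None
```

The lever is in third, fully home against its stop: I pushed it with closed fingers only, by way of neutral, and never into first or fourth. The arm is clear, the spanner, tin and can were not touched, and the job was handed in at about 15.5 s. One slip on the way: my first approach was too high, so the fingertips rode onto the top of the knob (about 17 N); I backed off, lowered the fingers and carried on.

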